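# Make up two test loads for the weight check in a filling room

### The arm

A 6-joint arm with a two-finger parallel gripper is mounted at the origin on the work surface. World frame = base frame: x ahead of the robot, y to its left, z up, the work surface at z = 0. Lengths are in m, angles in rad, forces in N, time in s.
With the tool pointing down it reaches from about 0.3 to 0.75 m from the base axis. Payload 8.5 kg.
Tool frame: the origin (TCP) lies midway between the tips of the shut fingers; the grasp point (between the pads) lies 19 mm behind it; z points along the fingers, x is the direction in which the jaws open and shut, and the axes are right-handed (so a half turn about z gives the same grasp; the last joint's range is limited). The gripper opens to 88 mm and grips with 3 to 60 N. Pads are 18 mm wide; open, the fingers measure 123 mm over their backs; the gripper's body (75 mm by 187 mm) begins 45 mm behind the grasp point.
Start: joints at [0.922, 0.381, 1.297, -0, 1.464, -0.215], TCP at [0.231, 0.499, 0.239] pointing down, gripper open.
Joint ranges: [-3.11, 3.11], [-0.89, 2.33], [0.22, 2.48], [-1.42, 4.56], [0.17, 2.85], [-2.88, 2.88]. Speed limits (rad/s): [2.39, 2.39, 3.14, 3.14, 3.14, 3.14].

### API

Orientations are given as a unit quaternion [w, x, y, z].
In Python, from cell import arm gives the robot as it stands.
- The arm moves only by the tool play_rows, never from a script. Its argument "steps" is a list of rows, each a list of 3 entries, a list of its own where there are three numbers: the finger opening in m, from 0 to 0.0881, then the shift along the tool's x, y, z in m, then the turn about the tool's z in rad. A call has 1 to 12 rows; each row is the pose to reach, as a shift and turn from the pose commanded when the call began, along the tool's axes at that moment; what a row does not reach only later rows make up. A row lasts 1/10 s, in which the tool goes at most 50 mm and 8.59 degrees, less where a joint would pass 70% of its speed; a pose out of reach is approached as far as the arm can. A call with a gripper value outside its range is refused whole. The fingers move at their own pace and stop on an object; "grip_force" is the grip in N (left out, the last holds). Time passes only in rows, so rows that repeat a pose let the fingers close. It gives the time, the measured TCP pose, the force and the opening at its end, in the units of the state.
- arm.read_state(): the state, without advancing time (a new reading comes with each control period).
- arm.camera(name): name is "side" or "top" or "wrist"; returns the picture (400x640x3 uint8, red, green, blue); there is no depth.
- arm.camera_params(name): a dict with "fx", "fy", "cx", "cy" (pixels), "k1" (the pictures are not rectified: a ray, as slopes to the right and down, at radius r is drawn at 1 + k1 r^2 times it, then the intrinsics apply), "world_from_camera" (4x4, takes a point from camera to world coordinates). Camera axes: x right, y down, z forward; pixel columns grow to the right and rows downward; lengths in m; the calibration is good to about 2 mm. A picture is of the moment at which its call begins: read the wrist's pose just before it. camera_params takes no time and is no camera call; for the wrist camera it gives the pose at the moment of the call.
- arm.close_job(): hands the job in, once; it reports no verdict.
The state is a dict: "time_s": time; "joint_positions": joint angles; "qd": joint speeds; "effort": joint torques, N m; "eef_pos": TCP position; "ee_rot": TCP orientation; "ft_force": force on the tool from outside, world axes, zero at the start; "wrist_torque": the same for the moment, N m; "grip_width": finger opening in m.
Only numpy, scipy, OpenCV 4.12 (cv2) and the standard library are available. Lean on these libraries where they do the work, as an engineer would, in place of code of your own. Each camera call takes 0.05 s, during which the arm holds its last target. There are 200 camera calls.

### The job

Make up the two test loads for the morning weight check. On the weight hanger, slide the largest slotted disc on first and the middle-sized one on top of it, both lying flat and centred on the rod with their slots a quarter turn apart so that neither can slip off; in the weight block, stand the tallest knob weight in the large well and the shortest in the small well. Leave the smallest disc and the middle knob weight where they are, let go of everything, and leave it all at rest.

Things in the scene. Friction and masses are not known exactly. Their poses are not given: they have to be found in the camera images.
- disc_large_mid (a point): The largest slotted disc: flat steel weight 60 mm across, 12 mm thick, at first flat on the table. Slot from rim to middle: 11 mm wide, 19 mm at the mouth, ending 4.5 mm past the centre, so the hanger's rod can stand at the centre. Point: disc's centre, half-way up; z its axis, up; x from the centre out through the slot's mouth. About 240 g.
- disc_middle_mid (a point): The middle-sized slotted disc: flat steel weight 48 mm across, 10 mm thick, at first flat on the table. Slot from rim to middle: 11 mm wide, 19 mm at the mouth, ending 4.5 mm past the centre, so the hanger's rod can stand at the centre. Point: disc's centre, half-way up; z its axis, up; x from the centre out through the slot's mouth. About 130 g.
- disc_small_mid (a point): The smallest slotted disc: flat steel weight 38 mm across, 8 mm thick, at first flat on the table. Slot from rim to middle: 11 mm wide, 19 mm at the mouth, ending 4.5 mm past the centre, so the hanger's rod can stand at the centre. Point: disc's centre, half-way up; z its axis, up; x from the centre out through the slot's mouth. Not wanted for either load.
- weight_tall_mid (a point): The tallest knob weight: upright stainless cylinder 40 mm across and 46 mm high, topped by a narrower neck and a 30 mm wide knob, 68 mm high in all, standing on its flat base. Point: on its axis, half-way up; z is its axis, upwards. About 500 g.
- weight_middle_mid (a point): The middle knob weight: upright stainless cylinder 31 mm across and 34 mm high, topped by a narrower neck and a 23 mm wide knob, 52 mm high in all, standing on its flat base. Point: on its axis, half-way up; z is its axis, upwards. Not wanted for either load.
- weight_short_mid (a point): The shortest knob weight: upright stainless cylinder 24 mm across and 25 mm high, topped by a narrower neck and a 18 mm wide knob, 40 mm high in all, standing on its flat base. Point: on its axis, half-way up; z is its axis, upwards. About 100 g.
- hanger: Fixed brass weight hanger on a grey base (90 mm across, at most 12 mm high, with a 28 mm wide pedestal). Discs rest on its foot (36 mm across, top at height 31 mm). Rod 5 mm thick, bare for 34 mm above the foot, then an open hook 17 mm across, top at 83 mm. Discs go on sideways under the hook; centres rest at heights 37 (large) and 48 mm (middle). Origin: rod axis at table height, z up.
- block: Fixed wooden weight block, 160 mm (x) by 90 mm (y), 18 mm high, with two round felt-lined wells 6 mm deep (well floors 12 mm above the table): the large well, 54 mm across, centred at x = -42 mm, y = 0, and the small well, 38 mm across, centred at x = +47 mm, y = 0. Origin: centre of its underside; z up.
Things that resemble listed ones, but are neither listed nor needed, are in the scene too. What is shaped like the part that bears weight_tall_mid but green, purple or red is not meant.

How it is judged:
At the end, for the whole second after the job is handed in: Large disc on the hanger's foot, middle disc on it: flat, within 8 mm of the rod, heights within 3 mm, slots crossed at 90 +-38 degrees. Tallest weight upright in the large well, shortest in the small (10 mm in x and y, 3 mm in height). The other two upright, moved under 20 mm. All at rest (horizontal distance between each of disc_large_mid, disc_middle_mid and hanger below 0.008 m and z of disc_large_mid in the frame of hanger between 0.034 and 0.04 m and angle between each of disc_large_mid, disc_middle_mid, weight_tall_mid, weight_short_mid, disc_small_mid, weight_middle_mid's own z axis and vertical below 0.12 rad and z of disc_middle_mid in the frame of hanger between 0.045 and 0.051 m and angle between the x axis of disc_large_mid and the x axis of disc_middle_mid, either way round above 0.9 rad and x of weight_tall_mid in the frame of block between -0.052 and -0.032 m and y of weight_tall_mid in the frame of block between -0.01 and 0.01 m and z of weight_tall_mid in the frame of block between 0.043 and 0.049 m and x of weight_short_mid in the frame of block between 0.037 and 0.057 m and y of weight_short_mid in the frame of block between -0.01 and 0.01 m and z of weight_short_mid in the frame of block between 0.029 and 0.035 m and distance of each of disc_small_mid, weight_middle_mid from where it was at the start of the episode below 0.02 m and linear speed of each of disc_large, disc_middle, weight_tall, weight_short, disc_small, weight_middle below 0.02 m/s); the robot touches nothing.
It also fails if it takes over 109 s, if anything falls off the work surface, if the arm or the gripper's body presses on something with over 40 N, if the wrist force passes 120 N, or if a joint passes its speed limit or range.

## Working session

There is one attempt and no reset: what is moved stays moved. The work goes in short steps, Python scripts to look and compute and a tool call to move; the robot and the scene stay as the last step left them, time stands still between calls to the robot, and variables do not carry over. Pictures are saved under pics/ and viewed, about 12 in all and at most 16, crops included, and the job is handed in when it is done.

Besides the shell and the picture viewer there is one more tool, called after ">>>" in YAML: its name, and indented under it one key for each argument. play_rows: Moves the arm, as the interface text tells. Its arguments: {"type":"object","properties":{"steps":{"type":"array","items":{"type":"array"}},"grip_force":{"type":"number"}},"required":["steps"]}

```bash
ls; mkdir -p pics; cat > h.py <<'E'
import numpy as np, cv2
from cell import arm
def P(n):
    p=arm.camera_params(n); K=np.array([[p['fx'],0,p['cx']],[0,p['fy'],p['cy']],[0,0,1.]]); return K,np.array([p['k1'],0,0,0,0.]),np.array(p['world_from_camera'])
def ray(n,uv,p=None):
    K,d,T=p or P(n); q=cv2.undistortPoints(np.array(uv,float).reshape(-1,1,2),K,d).reshape(-1,2)
    return T[:3,3],np.c_[q,np.ones(len(q))]@T[:3,:3].T
def onz(n,uv,z,p=None):
    o,v=ray(n,uv,p); return o+v*((z-o[2])/v[:,2])[:,None]
def proj(n,X,p=None):
    K,d,T=p or P(n); M=np.linalg.inv(T); r=cv2.projectPoints(np.array(X,float).reshape(-1,1,3),cv2.Rodrigues(M[:3,:3])[0],M[:3,3],K,d)[0]; return r.reshape(-1,2)
def shot(n,f):
    p=P(n); im=np.array(arm.camera(n)); cv2.imwrite(f'pics/{f}.png',im[:,:,::-1]); return im,p
E
python3 - <<'E'
from h import *
for n in('side','top'):
    im,p=shot(n,n+'0'); print(n,p[0].tolist(),p[1][0],p[2].round(3).tolist())
print(P('wrist')[2].round(3).tolist())
s=arm.read_state();print(s)
E
```

```text
pics
side [[400.7751527121365, 0.0, 317.8370764417827], [0.0, 400.7751527121365, 194.86845571423592], [0.0, 0.0, 1.0]] -0.01854564806029786 [[0.691, -0.372, 0.619, -0.041], [-0.723, -0.371, 0.583, -0.5], [0.013, -0.851, -0.526, 0.507], [0.0, 0.0, 0.0, 1.0]]
top [[364.5479383466478, 0.0, 318.9984864831275], [0.0, 364.5479383466478, 205.39662442590435], [0.0, 0.0, 1.0]] -0.0739092137641863 [[0.004, -0.983, 0.183, 0.364], [-1.0, -0.008, -0.02, 0.018], [0.021, -0.183, -0.983, 0.814], [0.0, 0.0, 0.0, 1.0]]
[[0.421, 0.863, 0.279, 0.158], [0.907, -0.4, -0.131, 0.533], [-0.001, 0.308, -0.951, 0.385], [0.0, 0.0, 0.0, 1.0]]
{'time_s': 0.1, 'joint_positions': array([ 9.21684745e-01,  3.81122476e-01,  1.29816796e+00, -1.27160187e-05,
        1.46360419e+00, -2.15306959e-01]), 'qd': array([ 0.00131326, -0.00242285, -0.00118818, -0.00016758,  0.00062702,
        0.00141456]), 'effort': array([ 4.60016046e-03, -4.38653433e+01, -2.24914849e+01,  7.14996457e-02,
        3.42318148e-02, -3.98186546e-05]), 'eef_pos': array([0.23102886, 0.49884175, 0.23820855]), 'ee_rot': array([ 2.31101746e-04,  8.42711162e-01,  5.38365558e-01, -6.08617802e-04]), 'ft_force': array([ 0.41639275,  0.17456925, -0.11894245]), 'wrist_torque': array([ 0.01549183, -0.06906232, -0.019423  ]), 'grip_width': 0.08830548934964952}
```

View pics/top0.png

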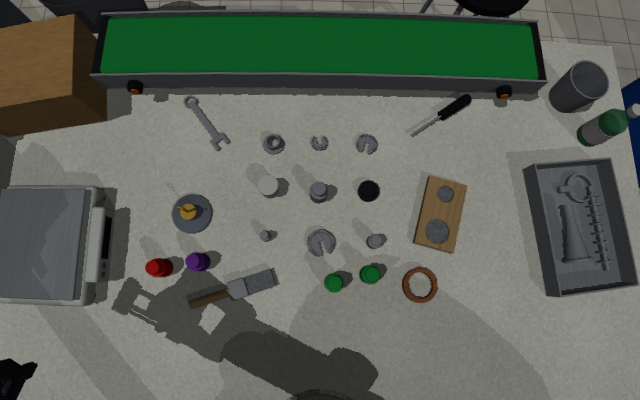

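View pics/side0.png

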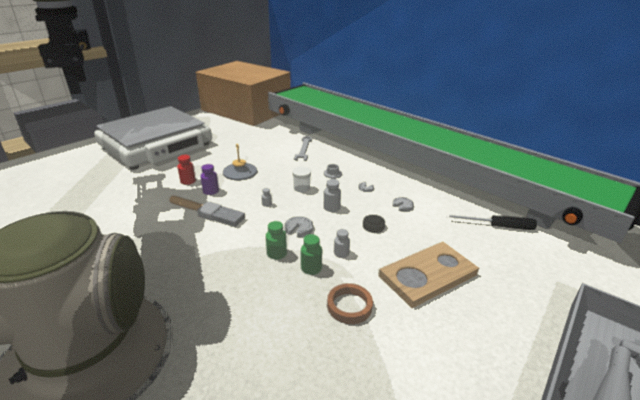

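```bash
python3 - <<'E'
from h import *
im=cv2.imread('pics/top0.png'); cv2.imwrite('pics/top0c.png',cv2.resize(im[115:300,160:400],None,fx=3.3,fy=3.2,interpolation=cv2.INTER_CUBIC))
im=cv2.imread('pics/side0.png'); cv2.imwrite('pics/side0c.png',cv2.resize(im[130:330,215:485],None,fx=2.9,fy=2.9,interpolation=cv2.INTER_CUBIC))
for nm,z,uv in [('large',.012,[321,242]),('mid',.01,[367,144]),('small',.008,[319,143]),('nut',.01,[273,144]),('tall',.068,[320,186]),('middle',.052,[376,240]),('short',.04,[266,234]),('hangbase',.01,[192,213]),('lw',.012,[437,231]),('sw',.012,[446,194])]: print(nm,onz('top',uv,z).round(3))
E
```

```text
large [[ 0.432 -0.003  0.012]]
mid [[ 0.661 -0.109  0.01 ]]
small [[0.662 0.003 0.008]]
nut [[0.658 0.109 0.01 ]]
tall [[0.545 0.001 0.068]]
middle [[ 0.433 -0.117  0.052]]
short [[0.446 0.115 0.04 ]]
hangbase [[0.494 0.287 0.01 ]]
lw [[ 0.457 -0.263  0.012]]
sw [[ 0.543 -0.289  0.012]]
```

View pics/top0c.png

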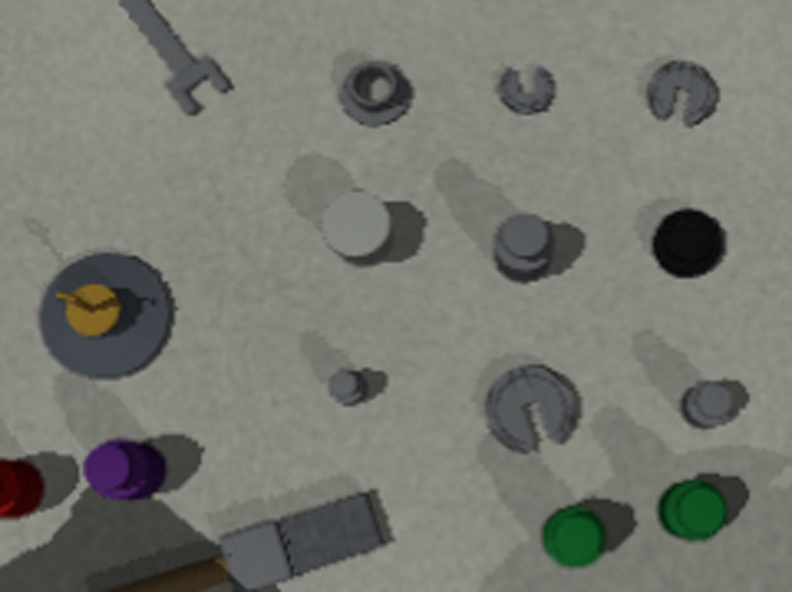

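View pics/side0c.png

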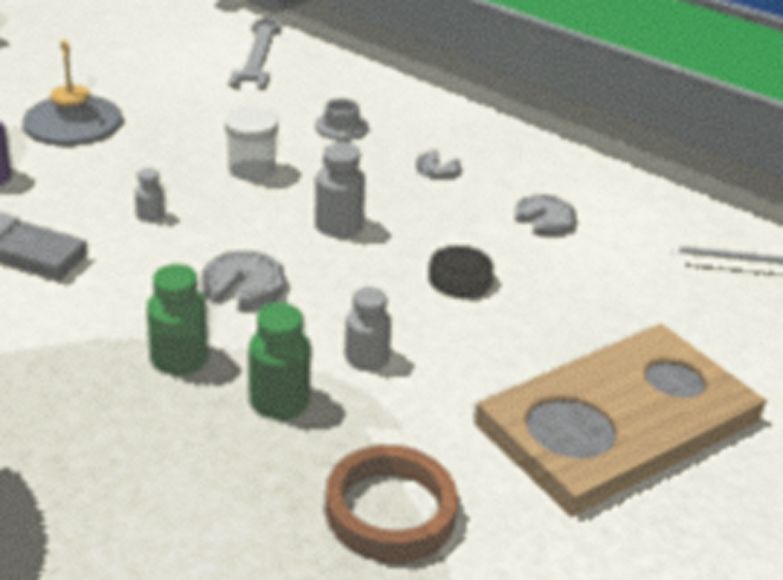

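Everything is identified:
- **Top view:** the large disc is at (321,242), the middle disc at (367,144) and the small disc at (319,143). The distractor nut at (273,144) has a collar and no slot.
- **Knob weights, all grey:** tall at (320,188), middle at (376,240), short at (266,235). The green, red and purple bottles are decoys.
- **Targets:** the hanger is at (190,212), the large well at (437,231) and the small well at (446,194).

First I'll look at the hanger from above.

>>> play_rows:
  steps:
    - [0.088,[-0.082,0.328,0.1],-0.433]
    - [0.088,[-0.082,0.328,0.1],-0.433]
    - [0.088,[-0.082,0.328,0.1],-0.433]
    - [0.088,[-0.082,0.328,0.1],-0.433]
    - [0.088,[-0.082,0.328,0.1],-0.433]
    - [0.088,[-0.082,0.328,0.1],-0.433]
    - [0.088,[-0.082,0.328,0.1],-0.433]
    - [0.088,[-0.082,0.328,0.1],-0.433]
    - [0.088,[-0.082,0.328,0.1],-0.433]
    - [0.088,[-0.082,0.328,0.1],-0.433]
    - [0.088,[-0.082,0.328,0.1],-0.433]
  grip_force: 20

```text
time_s: 1.2
eef_pos: [0.4932, 0.2881, 0.1394]
ee_rot: [0.0, 0.707, 0.708, 0.0]
ft_force: [0.7, -0.2, -0.0]
grip_width: 0.0881
```

```bash
python3 - <<'E'
from h import *
im,p=shot('wrist','w1'); 
print(p[2].round(4).tolist(), p[0].tolist(), p[1][0]); print(proj('wrist',[[.494,.287,.031],[.494,.287,.083]],p))
E
```

```text
[[-0.0009, 0.951, 0.3091, 0.4125], [1.0, 0.0008, 0.0003, 0.2881], [0.0001, 0.3091, -0.951, 0.2857], [0.0, 0.0, 0.0, 1.0]] [[360.348961757606, 0.0, 316.2520788898927], [0.0, 360.348961757606, 207.05857890244], [0.0, 0.0, 1.0]] -0.07968913672636542
[[314.65604092 205.37941679]
 [314.30005143 231.55955543]]
```

View pics/w1.png

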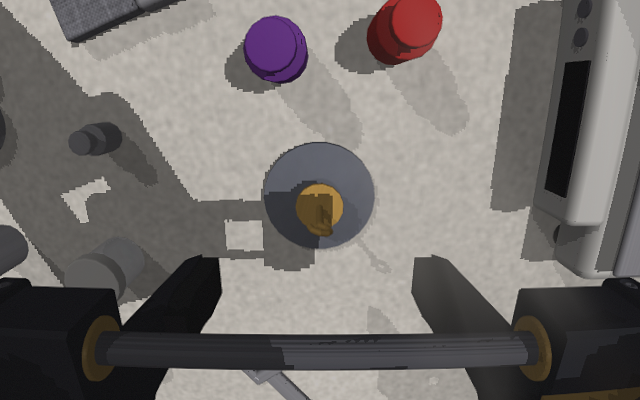

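```bash
cat >> h.py <<'E'
def blob(im,lo,hi,uv):
    "contour of the HSV-range blob nearest uv"
    m=cv2.inRange(cv2.cvtColor(im,cv2.COLOR_RGB2HSV),lo,hi); m=cv2.morphologyEx(m,cv2.MORPH_OPEN,np.ones((3,3)))
    c=[c for c in cv2.findContours(m,0,2)[0] if cv2.contourArea(c)>15]
    return min(c,key=lambda c:-cv2.pointPolygonTest(c,tuple(map(float,uv)),True))
E
python3 - <<'E'
from h import *
im=cv2.imread('pics/w1.png')[:,:,::-1].copy()
K,d,_=P('wrist'); T=np.array([[-.0009,.951,.3091,.4125],[1,.0008,.0003,.2881],[.0001,.3091,-.951,.2857],[0,0,0,1]]);p=(K,d,T)
c=blob(im,(12,80,30),(30,255,255),(310,195)); e=cv2.fitEllipse(c); print('foot w',e,onz('wrist',e[0],.031,p)); x=cv2.minEnclosingCircle(c); print(x,onz('wrist',x[0],.031,p))
im=cv2.imread('pics/top0.png')[:,:,::-1].copy()
c=blob(im,(12,80,30),(30,255,255),(188,212)); x=cv2.minEnclosingCircle(c);print('foot t',x,onz('top',x[0],.031), cv2.boundingRect(c))
c=blob(im,(5,60,30),(22,255,255),(420,240));r=cv2.minAreaRect(c); b=cv2.boxPoints(r); print(r); w=onz('top',b,.018)[:,:2];print(w.round(4).tolist(),w.mean(0), np.linalg.norm(np.diff(w,axis=0),axis=1))
E
```

```text
foot w ((319.1492614746094, 207.7686767578125), (45.051753997802734, 51.42329406738281), 177.22145080566406) [[0.49583762 0.2903355  0.031     ]]
((319.7839050292969, 209.5677947998047), 26.72651481628418) [[0.4972473  0.29081298 0.031     ]]
foot t ((187.625, 211.0), 8.610594749450684) [[0.49534201 0.28955955 0.031     ]] (180, 204, 17, 16)
((440.3763732910156, 213.70225524902344), (42.12368392944336, 71.20551300048828), 12.994616508483887)
[[0.4285, -0.2028], [0.5872, -0.2468], [0.5661, -0.3421], [0.4077, -0.2944]] [ 0.49736794 -0.2715246 ] [0.16465541 0.09765425 0.1654543 ]
```

>>> play_rows:
  steps:
    - [0.088,[-0.291,-0.061,0.02],0]
    - [0.088,[-0.291,-0.061,0.02],0]
    - [0.088,[-0.291,-0.061,0.02],0]
    - [0.088,[-0.291,-0.061,0.02],0]
    - [0.088,[-0.291,-0.061,0.02],0]
    - [0.088,[-0.291,-0.061,0.02],0]
    - [0.088,[-0.291,-0.061,0.02],0]
    - [0.088,[-0.291,-0.061,0.02],0]
    - [0.088,[-0.291,-0.061,0.02],0]

```text
time_s: 2.15
eef_pos: [0.4332, -0.0028, 0.1191]
ee_rot: [0.0, 0.707, 0.708, 0.0]
ft_force: [-0.3, -0.1, 0.3]
grip_width: 0.0883
```

```bash
python3 - <<'E'
from h import *
im,p=shot('wrist','w2'); g=cv2.cvtColor(im,cv2.COLOR_RGB2GRAY); hsv=cv2.cvtColor(im,cv2.COLOR_RGB2HSV)
print(proj('wrist',[[.432,-.003,.012]],p),arm.read_state()['eef_pos']); print(hsv[200,290:350:6].tolist(), hsv[150,200:440:20].tolist())
E
```

```text
[[315.86233948 203.24481623]] [ 0.43324887 -0.00263638  0.11900376]
[[130, 10, 78], [135, 7, 76], [120, 7, 74], [120, 7, 76], [10, 17, 89], [15, 15, 105], [8, 11, 97], [130, 10, 74], [126, 9, 140], [128, 7, 140]] [[12, 14, 90], [18, 17, 184], [18, 18, 186], [20, 15, 205], [17, 17, 205], [17, 17, 210], [19, 16, 179], [16, 16, 180], [18, 17, 184], [18, 15, 214], [17, 17, 211], [21, 16, 201]]
```

View pics/w2.png

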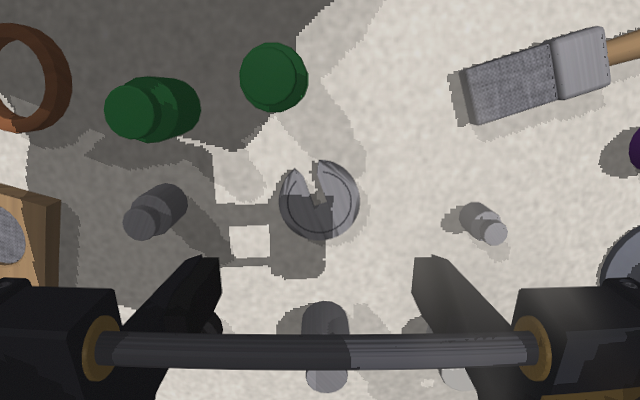

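```bash
cat >> h.py <<'E'
def disc(im,p,uv,R,h,n='wrist'):
    "centre and slot angle of the slotted disc near uv"
    c=blob(cv2.blur(im,(3,3)),(95,3,20),(160,90,255),uv)
    w=onz(n,c.reshape(-1,2),h,p)[:,:2]*1e3
    (x,y),r=cv2.minEnclosingCircle(w.astype(np.float32))
    g=np.mgrid[-R:R:1.,-R:R:1.].reshape(2,-1).T*1e3; g=None
    k=np.stack(np.meshgrid(np.arange(-R*1e3,R*1e3),np.arange(-R*1e3,R*1e3)),-1).reshape(-1,2)
    k=k[np.hypot(*k.T)<.9*R*1e3]; wc=w.astype(np.float32).reshape(-1,1,2)
    out=np.array([q for q in k if cv2.pointPolygonTest(wc,(float(q[0]+x),float(q[1]+y)),False)<0])
    a=out.mean(0) if len(out) else np.zeros(2)
    return x/1e3,y/1e3,r,np.degrees(np.arctan2(a[1],a[0])),len(out)
E
sed -i '/g=None/d' h.py
python3 - <<'E'
from h import *
im=cv2.imread('pics/w2.png')[:,:,::-1].copy(); print(disc(im,P('wrist'),(335,220),.03,.012))
im=cv2.imread('pics/top0.png')[:,:,::-1].copy()
print(disc(im,P('top'),(315,240),.03,.012,'top'),disc(im,P('top'),(367,139),.024,.01,'top'))
E
```

```text
(0.43048782348632814, -0.0005278475880622864, 30.36536979675293, np.float64(-161.29729597846622), 340)
(0.4310474548339844, -0.001375418186187744, 28.145177841186523, np.float64(-156.51114165590468), 564) (0.661164794921875, -0.10715408325195312, 22.901947021484375, np.float64(161.20071757731282), 512)
```

Wrist view: the large disc is centred at about (319,200) with its slot mouth at the upper left, about (303,167). That puts it at (0.4305, −0.001) with the slot at about −159°. I'll align with the slot and descend.

>>> play_rows:
  steps:
    - [0.088,[0.002,-0.0025,0.0],-0.15]
    - [0.088,[0.002,-0.0025,0.0],-0.3]
    - [0.088,[0.002,-0.0025,0.02],-0.367]
    - [0.088,[0.002,-0.0025,0.06],-0.367]
    - [0.088,[0.002,-0.0025,0.09],-0.367]
    - [0.088,[0.002,-0.0025,0.105],-0.367]
    - [0.088,[0.002,-0.0025,0.112],-0.367]
    - [0.088,[0.002,-0.0025,0.115],-0.367]
    - [0.088,[0.002,-0.0025,0.115],-0.367]
    - [0.088,[0.002,-0.0025,0.115],-0.367]

```text
time_s: 3.2
eef_pos: [0.431, -0.002, 0.0044]
ee_rot: [0.001, 0.566, 0.824, 0.0]
ft_force: [-0.4, 0.3, 0.2]
grip_width: 0.0881
```

>>> play_rows:
  steps:
    - [0.05,[0,0,0],0]
    - [0.05,[0,0,0],0]
    - [0.05,[0,0,0],0]
    - [0.05,[0,0,0],0]
    - [0.05,[0,0,0],0]
    - [0.05,[0,0,0],0]
    - [0.05,[0,0,0],0]
    - [0.05,[0,0,0],0]
  grip_force: 30

```text
time_s: 4.0
eef_pos: [0.4306, -0.0022, 0.0039]
ee_rot: [0.0, 0.567, 0.824, 0.0]
ft_force: [-0.5, 0.1, 5.7]
grip_width: 0.059
```

>>> play_rows:
  steps:
    - [0.05,[0,0,-0.01],0]
    - [0.05,[0,0,-0.03],0]
    - [0.05,[0,0,-0.06],0]
    - [0.05,[0,0,-0.09],0.12]
    - [0.05,[0,0,-0.116],0.24]
    - [0.05,[0,0,-0.116],0.367]
    - [0.05,[0,0,-0.116],0.367]
    - [0.05,[0,0,-0.116],0.367]
    - [0.05,[0,0,-0.116],0.367]

```text
time_s: 4.9
eef_pos: [0.4302, -0.0021, 0.1193]
ee_rot: [-0.001, 0.707, 0.708, -0.0]
ft_force: [0.4, -0.2, -2.2]
grip_width: 0.0589
```

```bash
python3 - <<'E'
from h import *
im,p=shot('wrist','w3'); s=arm.read_state(); print(s['eef_pos'],s['grip_width'])
cv2.imwrite('pics/w3c.png',cv2.resize(im[150:400,150:490],None,fx=2,fy=2)[:,:,::-1])
E
```

```text
[ 0.43030586 -0.00210976  0.11929044] 0.058683728242562926
```

View pics/w3c.png

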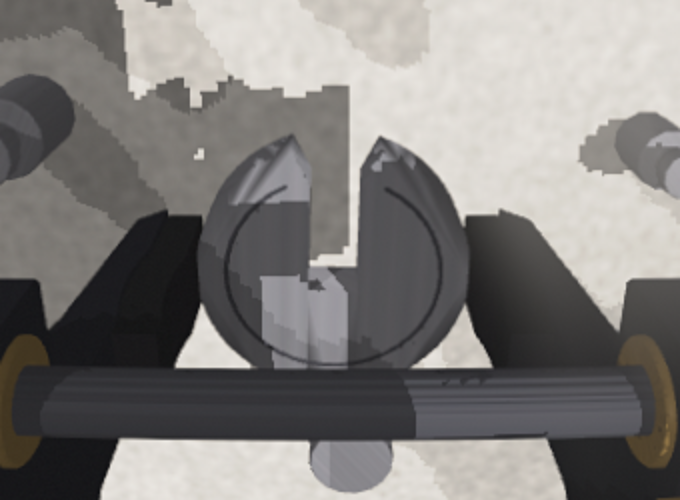

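```bash
python3 - <<'E'
from h import *
p=P('wrist'); print(onz('wrist',[[317.5,283.5]],.1153,p),onz('wrist',[[317.5,283.5]],.1273,p),onz('wrist',[[317.5,295]],.1273,p), onz('wrist',[[249,275],[384,275]],.1273,p))
E
```

```text
[[ 0.43650415 -0.0014253   0.1153    ]] [[ 0.42959846 -0.00147824  0.1273    ]] [[ 0.43536167 -0.00146656  0.1273    ]] [[ 0.42555129 -0.03111655  0.1273    ]
 [ 0.42550341  0.02728292  0.1273    ]]
```

>>> play_rows:
  steps:
    - [0.05,[0.1,0.04,0],0]
    - [0.05,[0.2,0.08,0],0]
    - [0.05,[0.2905,0.127,0],0]
    - [0.05,[0.2905,0.127,0],0]
    - [0.05,[0.2905,0.127,0],0]
    - [0.05,[0.2905,0.127,0],0]
    - [0.05,[0.2905,0.127,0],0]
    - [0.05,[0.2905,0.127,0],0]
    - [0.05,[0.2905,0.127,0],0]
    - [0.05,[0.2905,0.127,0],0]

```text
time_s: 5.95
eef_pos: [0.5574, 0.2871, 0.1195]
ee_rot: [-0.0, 0.708, 0.707, -0.001]
ft_force: [0.7, -0.7, -1.9]
grip_width: 0.0587
```

```bash
python3 - <<'E'
from h import *
im,p=shot('wrist','w4'); s=arm.read_state(); print(s['eef_pos'],s['grip_width'])
print(proj('wrist',[[.493,.289,.031],[.493,.289,.065]],p))
c=blob(im,(12,80,30),(30,255,255),(316,100)); b=cv2.boundingRect(c); print(b)
print(onz('wrist',[[b[0],b[1]+20],[b[0]+b[2],b[1]+20],[b[0]+b[2]/2,b[1]]],.031,p))
cv2.imwrite('pics/w4c.png',cv2.resize(im[40:290,200:440],None,fx=2.4,fy=2.4)[:,:,::-1])
E
```

```text
[0.55758968 0.28702984 0.11975033] 0.05900554904380179
[[319.09092301 117.49440884]
 [319.50529729 121.79852806]]
(294, 93, 55, 56)
[[0.49015216 0.27305867 0.031     ]
 [0.4901871  0.30800546 0.031     ]
 [0.4779136  0.29050245 0.031     ]]
```

View pics/w4c.png

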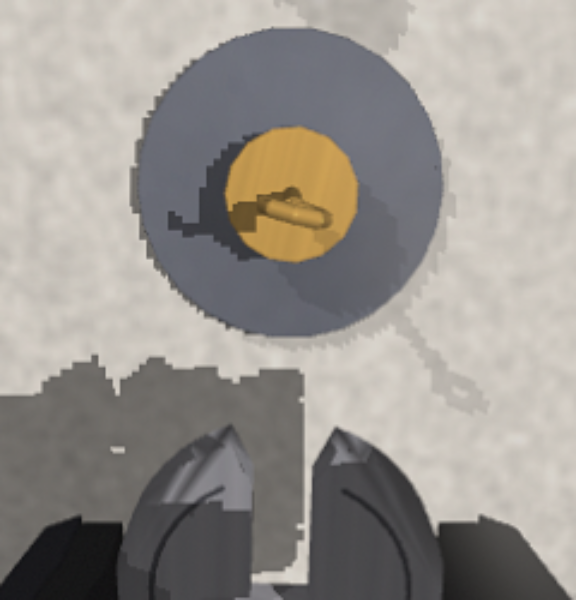

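Close view: foot ellipse centre at (321.5,121), so the rod is at about (0.495, 0.2905). The slot is lined up with it, with the mouth facing the rod. Next I descend to the approach height.

>>> play_rows:
  steps:
    - [0.05,[0.003,0,0.03],0]
    - [0.05,[0.003,0,0.06],0]
    - [0.05,[0.003,0,0.075],0]
    - [0.05,[0.003,0,0.081],0]
    - [0.05,[0.003,0,0.081],0]
    - [0.05,[0.003,0,0.081],0]
    - [0.05,[0.003,0,0.081],0]

```text
time_s: 6.7
eef_pos: [0.5584, 0.2912, 0.04]
ee_rot: [0.0, 0.707, 0.707, 0.001]
ft_force: [0.6, -0.8, -2.4]
grip_width: 0.0588
```

>>> play_rows:
  steps:
    - [0.05,[0,-0.008,0],0]
    - [0.05,[0,-0.016,0],0]
    - [0.05,[0,-0.024,0],0]
    - [0.05,[0,-0.032,0],0]
    - [0.05,[0,-0.04,0],0]
    - [0.05,[0,-0.046,0],0]
    - [0.05,[0,-0.05,0],0]
    - [0.05,[0,-0.05,0],0]
    - [0.05,[0,-0.05,0],0]

```text
time_s: 7.6
eef_pos: [0.508, 0.2913, 0.0388]
ee_rot: [0.0, 0.707, 0.707, 0.0]
ft_force: [0.5, -0.4, -1.3]
grip_width: 0.0589
```

```bash
python3 - <<'E'
from h import *
im,p=shot('wrist','w5'); s=arm.read_state(); print(s['eef_pos'],s['grip_width'],s['ft_force'])
cv2.imwrite('pics/w5c.png',cv2.resize(im[160:360,210:430],None,fx=2.6,fy=2.6)[:,:,::-1])
E
```

```text
[0.50811361 0.29128616 0.03879586] 0.0584590113200323 [ 0.49399073  0.24268259 -1.41140542]
```

View pics/w5c.png

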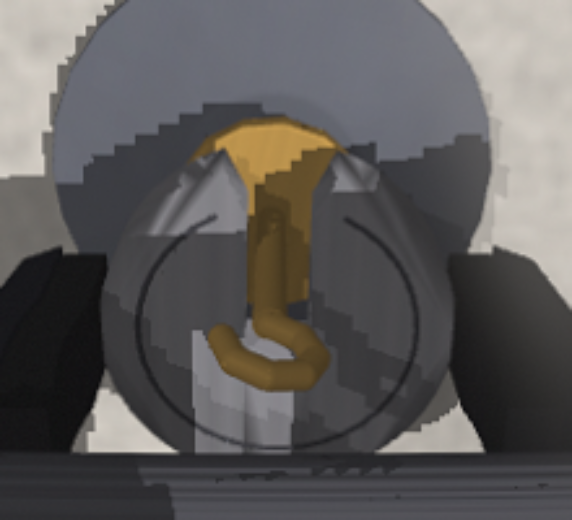

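```bash
python3 - <<'E'
from h import *
p=P('wrist'); f=lambda x,y:[210+x/2.6,160+y/2.6]
print(onz('wrist',[f(270,215)],.031,p)); print(onz('wrist',[f(248,270),f(311,270)],.0468,p)); print(onz('wrist',[f(101,320),f(455,320)],.0468,p))
print(onz('wrist',[f(280,312)],.0348,p), onz('wrist',[f(280,330)],.0468,p))
E
```

```text
[[0.49499305 0.2902478  0.031     ]]
[[0.49788628 0.28673511 0.0468    ]
 [0.49789799 0.29706294 0.0468    ]]
[[0.50727834 0.26195095 0.0468    ]
 [0.50734319 0.32134703 0.0468    ]]
[[0.51246874 0.29202538 0.0348    ]] [[0.50911255 0.2919829  0.0468    ]]
```

Rod base at crop (270,215), about 1.6 mm left of the slot's mid-line. I'll shift by that, go 13 mm further in, then lower.

>>> play_rows:
  steps:
    - [0.05,[-0.0016,0,0],0]
    - [0.05,[-0.0016,-0.004,0],0]
    - [0.05,[-0.0016,-0.008,0],0]
    - [0.05,[-0.0016,-0.012,0],0]
    - [0.05,[-0.0016,-0.013,0],0]
    - [0.05,[-0.0016,-0.013,0.001],0]
    - [0.05,[-0.0016,-0.013,0.002],0]
    - [0.05,[-0.0016,-0.013,0.003],0]
    - [0.05,[-0.0016,-0.013,0.0035],0]
    - [0.05,[-0.0016,-0.013,0.0035],0]

```text
time_s: 8.65
eef_pos: [0.4948, 0.2896, 0.0351]
ee_rot: [-0.0, 0.707, 0.707, -0.0]
ft_force: [-0.2, -0.7, -0.8]
grip_width: 0.0589
```

>>> play_rows:
  steps:
    - [0.05,[0,0,0.0007],0]
    - [0.05,[0,0,0.0007],0]
    - [0.065,[0,0,0.0005],0]
    - [0.075,[0,0,0.0005],0]
    - [0.085,[0,0,0.0005],0]
    - [0.085,[0,0,0.0005],0]
    - [0.085,[0,0,0.0005],0]
    - [0.085,[0,0,0.0005],0]

```text
time_s: 9.45
eef_pos: [0.4949, 0.2897, 0.0347]
ee_rot: [0.0, 0.707, 0.707, 0.0]
ft_force: [0.9, -0.1, 0.1]
grip_width: 0.085
```

>>> play_rows:
  steps:
    - [0.085,[0,0,-0.02],0]
    - [0.085,[0,0,-0.05],0]
    - [0.085,[0,0,-0.085],0]
    - [0.085,[0,0,-0.085],0]
    - [0.085,[0,0,-0.085],0]
    - [0.085,[0,0,-0.085],0]

```text
time_s: 10.05
eef_pos: [0.4943, 0.2895, 0.1186]
ee_rot: [-0.0, 0.707, 0.707, -0.001]
ft_force: [-0.3, 0.0, 0.2]
grip_width: 0.0853
```

```bash
python3 - <<'E'
from h import *
im,p=shot('wrist','w6'); s=arm.read_state(); print(s['eef_pos'],s['grip_width'],s['ft_force'])
cv2.imwrite('pics/w6c.png',cv2.resize(im[130:330,210:430],None,fx=2.6,fy=2.6)[:,:,::-1])
print(disc(im,p,(330,225),.03,.043), proj('wrist',[.495,.29,.043],p))
E
```

```text
[0.4942584 0.2894499 0.1184579] 0.08510952787688225 [-1.08663466 -0.47847024  0.30228716]
(0.48519210815429686, 0.28966546630859374, 40.1651496887207, np.float64(0.0), 0) [[317.05526177 220.78616262]]
```

View pics/w6c.png

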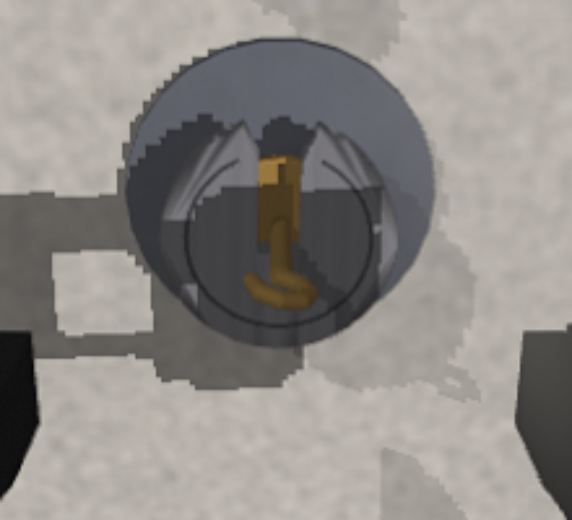

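Large disc: seated flat on the foot, rod inside the slot, slot facing −x. Next is the middle disc.

>>> play_rows:
  steps:
    - [0.088,[-0.3965,0.167,0],0]
    - [0.088,[-0.3965,0.167,0],0]
    - [0.088,[-0.3965,0.167,0],0]
    - [0.088,[-0.3965,0.167,0],0]
    - [0.088,[-0.3965,0.167,0],0]
    - [0.088,[-0.3965,0.167,0],0]
    - [0.088,[-0.3965,0.167,0],0]
    - [0.088,[-0.3965,0.167,0],0]
    - [0.088,[-0.3965,0.167,0],0]
    - [0.088,[-0.3965,0.167,0],0]
    - [0.088,[-0.3965,0.167,0],0]
    - [0.088,[-0.3965,0.167,0],0]

```text
time_s: 11.3
eef_pos: [0.661, -0.1056, 0.1191]
ee_rot: [-0.001, 0.707, 0.707, -0.0]
ft_force: [0.7, 0.8, -0.6]
grip_width: 0.0876
```

```bash
python3 - <<'E'
from h import *
im,p=shot('wrist','w7'); s=arm.read_state(); print(s['eef_pos'],s['grip_width'],s['ft_force'])
u=proj('wrist',[.666,-.107,.01],p)[0]; print(u); print(disc(im,p,u,.024,.01))
x,y=(u-[110,90]).astype(int); cv2.imwrite('pics/w7c.png',cv2.resize(im[y:y+180,x:x+220],None,fx=2.6,fy=2.6)[:,:,::-1])
E
```

```text
[ 0.6610988  -0.10547175  0.11949666] 0.08785611470029117 [-0.00162507 -0.35911447 -0.25053701]
[314.21939572 210.67498019]
(0.6618991088867188, -0.10813300323486329, 24.190521240234375, np.float64(166.20415699343118), 302)
```

View pics/w7c.png

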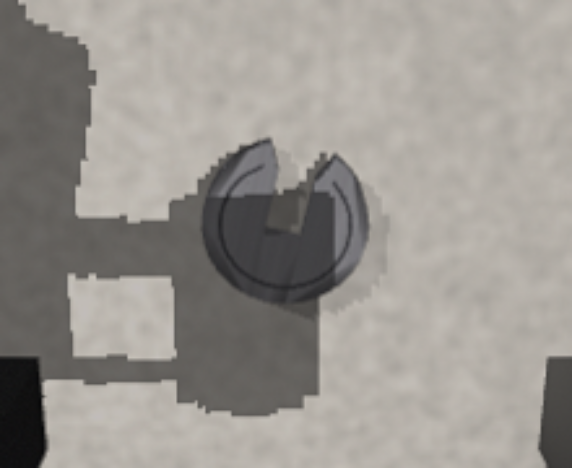

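Middle disc confirmed: radius 24.2 mm, slot running up and slightly right, about 167°. Grasping it now.

>>> play_rows:
  steps:
    - [0.088,[-0.0025,0.001,0.0],0.12]
    - [0.088,[-0.0025,0.001,0.02],0.227]
    - [0.088,[-0.0025,0.001,0.06],0.227]
    - [0.088,[-0.0025,0.001,0.09],0.227]
    - [0.088,[-0.0025,0.001,0.105],0.227]
    - [0.088,[-0.0025,0.001,0.1125],0.227]
    - [0.088,[-0.0025,0.001,0.1155],0.227]
    - [0.088,[-0.0025,0.001,0.1155],0.227]
    - [0.088,[-0.0025,0.001,0.1155],0.227]
    - [0.088,[-0.0025,0.001,0.1155],0.227]

```text
time_s: 12.35
eef_pos: [0.6629, -0.1096, 0.0053]
ee_rot: [0.001, 0.783, 0.622, 0.0]
ft_force: [0.1, 0.5, 0.4]
grip_width: 0.0881
```

>>> play_rows:
  steps:
    - [0.038,[0,0,0],0]
    - [0.038,[0,0,0],0]
    - [0.038,[0,0,0],0]
    - [0.038,[0,0,0],0]
    - [0.038,[0,0,0],0]
    - [0.038,[0,0,0],0]
    - [0.038,[0,0,0],0]
    - [0.038,[0,0,0],0]
    - [0.038,[0,0,0],0]

```text
time_s: 13.25
eef_pos: [0.6625, -0.1094, 0.0042]
ee_rot: [-0.0, 0.783, 0.622, 0.0]
ft_force: [0.1, 0.5, -0.3]
grip_width: 0.0464
```

>>> play_rows:
  steps:
    - [0.038,[0,0,-0.01],0]
    - [0.038,[0,0,-0.03],0]
    - [0.038,[0,0,-0.06],0]
    - [0.038,[0,0,-0.09],-0.1]
    - [0.038,[0,0,-0.1155],-0.227]
    - [0.038,[0,0,-0.1155],-0.227]
    - [0.038,[0,0,-0.1155],-0.227]
    - [0.038,[0,0,-0.1155],-0.227]

```text
time_s: 14.05
eef_pos: [0.6618, -0.1093, 0.1181]
ee_rot: [-0.001, 0.708, 0.706, -0.001]
ft_force: [-0.7, 0.5, -1.7]
grip_width: 0.0466
```

```bash
python3 - <<'E'
from h import *
im,p=shot('wrist','w8'); s=arm.read_state(); print(s['eef_pos'],s['grip_width'],s['ft_force'],s['joint_positions'].round(2))
cv2.imwrite('pics/w8c.png',cv2.resize(im[190:370,210:430],None,fx=2.6,fy=2.6)[:,:,::-1])
E
```

```text
[ 0.66183461 -0.10926107  0.11799569] 0.046902468933758754 [-0.15929641 -0.1214     -1.37912314] [-0.34  0.69  1.1  -0.    1.35 -1.91]
```

View pics/w8c.png

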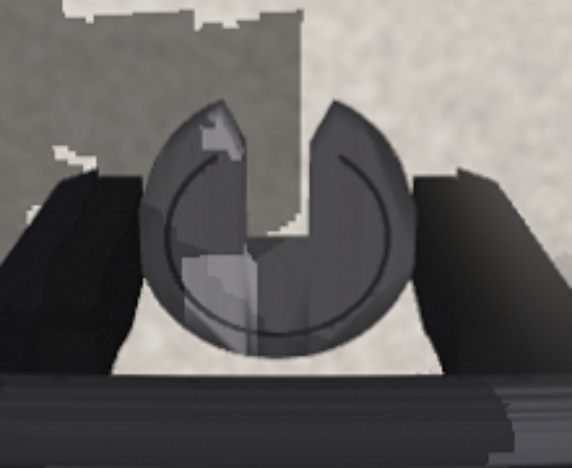

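```bash
python3 - <<'E'
from h import *
p=P('wrist'); f=lambda x,y:[210+x/2.6,190+y/2.6]
print(onz('wrist',[f(278,237)],.114,p),onz('wrist',[f(278,237)],.124,p),onz('wrist',[f(140,235),f(416,235)],.124,p),onz('wrist',[f(278,356)],.124,p),onz('wrist',[f(278,356)],.114,p))
E
```

```text
[[ 0.66677889 -0.10887917  0.114     ]] [[ 0.66112848 -0.10889065  0.124     ]] [[ 0.66073353 -0.13228374  0.124     ]
 [ 0.66088499 -0.08548794  0.124     ]] [[ 0.68520659 -0.10894281  0.124     ]] [[ 0.69256972 -0.10893504  0.114     ]]
```

>>> play_rows:
  steps:
    - [0.038,[0.05,-0.025,0],0.14]
    - [0.038,[0.1,-0.05,0],0.28]
    - [0.038,[0.15,-0.075,0],0.42]
    - [0.038,[0.2,-0.1,0],0.56]
    - [0.038,[0.25,-0.125,0],0.7]
    - [0.038,[0.3,-0.15,0],0.84]
    - [0.038,[0.339,-0.167,0],0.98]
    - [0.038,[0.339,-0.167,0],1.12]
    - [0.038,[0.339,-0.167,0],1.26]
    - [0.038,[0.339,-0.167,0],1.4]
    - [0.038,[0.339,-0.167,0],1.54]
    - [0.038,[0.339,-0.167,0],1.571]

```text
time_s: 15.3
eef_pos: [0.4953, 0.2297, 0.1187]
ee_rot: [0.0, 1.0, -0.003, -0.001]
ft_force: [-0.2, -0.1, -0.8]
grip_width: 0.0466
```

>>> play_rows:
  steps:
    - [0.038,[0,0,0.0],0]
    - [0.038,[0,0,0.0],0]
    - [0.038,[0,0,0.0],0]

```text
time_s: 15.6
eef_pos: [0.4957, 0.2296, 0.1194]
ee_rot: [0.0, 1.0, -0.0, -0.0]
ft_force: [-0.4, 0.6, -1.0]
grip_width: 0.0466
```

>>> play_rows:
  steps:
    - [0.038,[-0.0005,0,0.03],0]
    - [0.038,[-0.0005,0,0.055],0]
    - [0.038,[-0.0005,0,0.068],0]
    - [0.038,[-0.0005,0,0.068],0]
    - [0.038,[-0.0005,0,0.068],0]
    - [0.038,[-0.0005,-0.01,0.068],0]
    - [0.038,[-0.0005,-0.02,0.068],0]
    - [0.038,[-0.0005,-0.03,0.068],0]
    - [0.038,[-0.0005,-0.04,0.068],0]
    - [0.038,[-0.0005,-0.046,0.068],0]
    - [0.038,[-0.0005,-0.046,0.068],0]
    - [0.038,[-0.0005,-0.046,0.068],0]

```text
time_s: 16.8
eef_pos: [0.4952, 0.2757, 0.0517]
ee_rot: [0.0, 1.0, -0.0, -0.0]
ft_force: [0.1, 0.1, -0.5]
grip_width: 0.0466
```

```bash
python3 - <<'E'
from h import *
im,p=shot('wrist','w9'); s=arm.read_state(); print(s['eef_pos'],s['grip_width'],s['ft_force'],s['joint_positions'].round(2))
cv2.imwrite('pics/w9c.png',cv2.resize(im[160:360,210:430],None,fx=2.6,fy=2.6)[:,:,::-1])
E
```

```text
[0.49526697 0.27549524 0.0516791 ] 0.046722101907291466 [ 0.29369885 -0.12244401 -1.1124946 ] [ 0.3   0.61  1.5  -0.    1.03  0.3 ]
```

View pics/w9c.png

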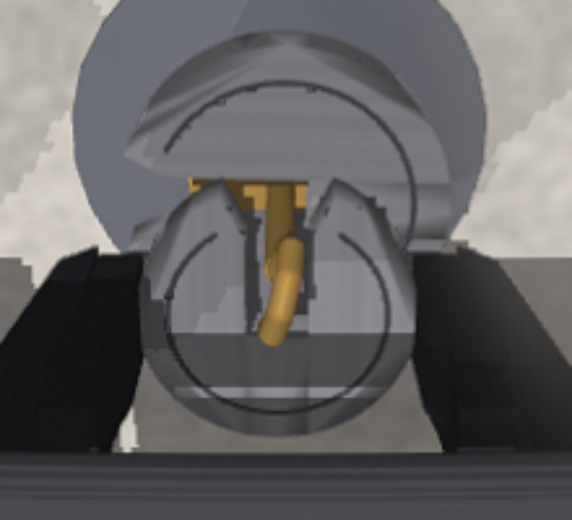

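The rod is at crop x≈280 and the slot's mid-line at 278, so they are aligned. The slots are crossed. Push in and lower.

>>> play_rows:
  steps:
    - [0.038,[0,-0.005,0],0]
    - [0.038,[0,-0.01,0],0]
    - [0.038,[0,-0.0145,0],0]
    - [0.038,[0,-0.0145,0],0]
    - [0.038,[0,-0.0145,0.002],0]
    - [0.038,[0,-0.0145,0.0035],0]
    - [0.038,[0,-0.0145,0.0045],0]
    - [0.038,[0,-0.0145,0.005],0]
    - [0.038,[0,-0.0145,0.005],0]
    - [0.038,[0,-0.0145,0.005],0]

```text
time_s: 17.85
eef_pos: [0.4953, 0.29, 0.0471]
ee_rot: [0.0, 1.0, -0.001, 0.0]
ft_force: [-2.8, -0.7, 7.3]
grip_width: 0.0465
```

>>> play_rows:
  steps:
    - [0.038,[0,0,-0.0005],0]
    - [0.055,[0,0,-0.0005],0]
    - [0.075,[0,0,-0.0005],0]
    - [0.085,[0,0,-0.0005],0]
    - [0.085,[0,0,-0.0005],0]
    - [0.085,[0,0,-0.0005],0]
    - [0.085,[0,0,-0.0005],0]
    - [0.085,[0,0,-0.02],0]
    - [0.085,[0,0,-0.05],0]
    - [0.085,[0,0,-0.075],0]
    - [0.085,[0,0,-0.075],0]
    - [0.085,[0,0,-0.075],0]

```text
time_s: 19.05
eef_pos: [0.4952, 0.2901, 0.1215]
ee_rot: [0.0, 1.0, -0.0, 0.0]
ft_force: [0.3, -0.2, -0.5]
grip_width: 0.0851
```

```bash
python3 - <<'E'
from h import *
im,p=shot('wrist','w10'); s=arm.read_state(); print(s['eef_pos'],s['grip_width'],s['ft_force'])
cv2.imwrite('pics/w10c.png',cv2.resize(im[120:340,200:440],None,fx=2.6,fy=2.6)[:,:,::-1])
E
```

```text
[0.49485339 0.28997948 0.12075763] 0.08475385942367714 [-0.31676846  0.06062999  0.86877099]
```

View pics/w10c.png

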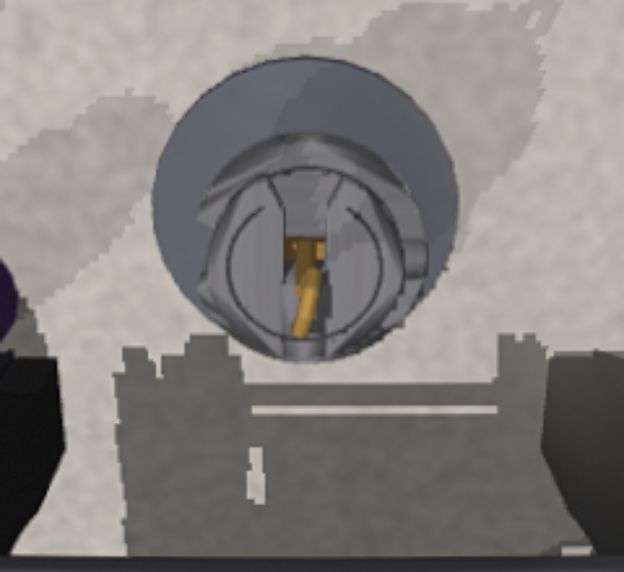

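The discs look right: the middle one lies on the large one, the slots are crossed and the rod is at the centre. Next is the tall weight.

>>> play_rows:
  steps:
    - [0.088,[0.05,0.289,0],0]
    - [0.088,[0.05,0.289,0],0]
    - [0.088,[0.05,0.289,0],0]
    - [0.088,[0.05,0.289,0],0]
    - [0.088,[0.05,0.289,0],0]
    - [0.088,[0.05,0.289,0],0]
    - [0.088,[0.05,0.289,0],0]
    - [0.088,[0.05,0.289,0],0]
    - [0.088,[0.05,0.289,0],0]
    - [0.088,[0.05,0.289,0],0]

```text
time_s: 20.1
eef_pos: [0.5447, 0.0026, 0.1214]
ee_rot: [-0.0, 1.0, 0.0, -0.0]
ft_force: [0.9, -0.6, 0.3]
grip_width: 0.0882
```

```bash
python3 - <<'E'
from h import *
im,p=shot('wrist','w11'); s=arm.read_state(); print(s['eef_pos'],s['grip_width'])
u=proj('wrist',[[.545,.001,.06],[.545,.001,.068]],p); print(u)
c=blob(cv2.blur(im,(3,3)),(95,3,20),(160,90,255),u[0]); print(cv2.boundingRect(c),cv2.contourArea(c))
# top view: knob top and body edges
it=cv2.imread('pics/top0.png')[:,:,::-1].copy()
for q,h in(((318,193),.0),((375,241),0),((266,236),0)):
    c=blob(it,(95,3,20),(160,90,255),q); b=cv2.boundingRect(c); print(b,cv2.contourArea(c),
     onz('top',[[b[0]+b[2]/2,b[1]+b[3]]],0).round(4), onz('top',[[b[0]+b[2]/2,b[1]]],.068).round(4))
E
```

```text
[0.54476684 0.00244864 0.12157075] 0.08794765718200233
[[317.54495396 229.27260837]
 [317.5924552  234.17511135]]
(283, 174, 59, 76) 3378.5
(310, 182, 16, 19) 211.5 [[0.5261 0.0042 0.    ]] [[0.5535 0.0056 0.068 ]]
(367, 235, 15, 13) 139.0 [[ 0.42   -0.1227  0.    ]] [[ 0.4421 -0.1115  0.068 ]]
(260, 231, 10, 10) 61.0 [[0.4342 0.122  0.    ]] [[0.4489 0.114  0.068 ]]
```

View pics/w11.png

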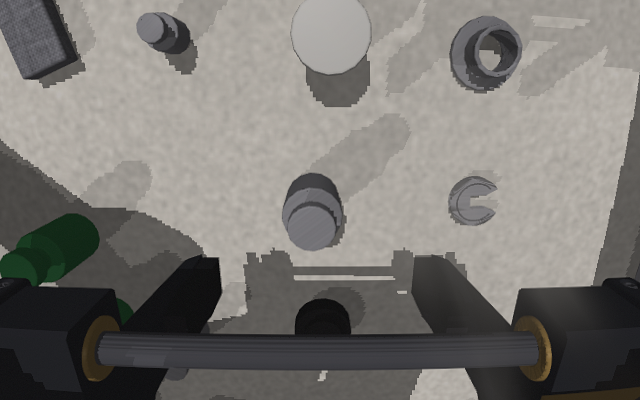

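```bash
python3 - <<'E'
from h import *
p=P('wrist'); im=cv2.imread('pics/w11.png')[:,:,::-1].copy()
c=blob(cv2.blur(im,(3,3)),(95,3,20),(160,90,255),(311,226)); b=cv2.boundingRect(c)
print(onz('wrist',[[311.5,226.5]],.068,p), onz('wrist',[[b[0]+.5,b[1]+30],[b[0]+b[2],b[1]+30]],.046,p), onz('wrist',[[312,b[1]]],0,p), b)
E
```

```text
[[0.54148879 0.00574246 0.068     ]] [[0.52315947 0.0128207  0.046     ]
 [0.56094386 0.01284071 0.046     ]] [[0.54110092 0.02225688 0.        ]] (283, 174, 59, 76)
```

>>> play_rows:
  steps:
    - [0.088,[-0.003,-0.0025,0.0],0]
    - [0.088,[-0.003,-0.0025,0.02],0]
    - [0.088,[-0.003,-0.0025,0.05],0]
    - [0.088,[-0.003,-0.0025,0.08],0]
    - [0.088,[-0.003,-0.0025,0.1],0]
    - [0.088,[-0.003,-0.0025,0.1075],0]
    - [0.088,[-0.003,-0.0025,0.1075],0]
    - [0.088,[-0.003,-0.0025,0.1075],0]
  grip_force: 40

```text
time_s: 20.95
eef_pos: [0.5425, 0.0038, 0.0152]
ee_rot: [0.0, 1.0, -0.0, 0.001]
ft_force: [-0.2, -0.4, 0.3]
grip_width: 0.0879
```

>>> play_rows:
  steps:
    - [0.032,[0,0,0],0]
    - [0.032,[0,0,0],0]
    - [0.032,[0,0,0],0]
    - [0.032,[0,0,0],0]
    - [0.032,[0,0,0],0]
    - [0.032,[0,0,0],0]
    - [0.032,[0,0,0],0]
    - [0.032,[0,0,0],0]
    - [0.032,[0,0,0],0]
    - [0.032,[0,0,0],0]

```text
time_s: 21.95
eef_pos: [0.5419, 0.0036, 0.0142]
ee_rot: [-0.0, 1.0, -0.001, -0.0]
ft_force: [-1.7, -0.6, 2.1]
grip_width: 0.0391
```

>>> play_rows:
  steps:
    - [0.032,[0,0,-0.01],0]
    - [0.032,[0,0,-0.03],0]
    - [0.032,[0,0,-0.06],0]
    - [0.032,[0,0,-0.09],0]
    - [0.032,[0,0,-0.1],0]
    - [0.032,[0,0,-0.1],0]
    - [0.032,[0,0,-0.1],0]

```text
time_s: 22.65
eef_pos: [0.5414, 0.0038, 0.113]
ee_rot: [-0.0, 1.0, -0.0, -0.001]
ft_force: [-0.1, -1.3, -5.0]
grip_width: 0.0387
```

```bash
python3 - <<'E'
from h import *
im,p=shot('wrist','w12'); s=arm.read_state(); print(s['eef_pos'],s['grip_width'],s['ft_force'])
h=.054+s['eef_pos'][2]; u=proj('wrist',[[*s['eef_pos'][:2],h]],p)[0]; print(u)
hsv=cv2.cvtColor(im,cv2.COLOR_RGB2HSV)
im2,p2=shot('top','t12'); 
# wells in the top view: felt inside wood
c=blob(im2,(5,60,30),(22,255,255),(420,240)); m=np.zeros(im2.shape[:2],np.uint8); cv2.drawContours(m,[c],-1,255,-1)
wood=cv2.inRange(cv2.cvtColor(im2,cv2.COLOR_RGB2HSV),(5,60,30),(22,255,255)); hole=cv2.morphologyEx(m&~wood,cv2.MORPH_OPEN,np.ones((3,3)))
for k in cv2.findContours(hole,0,2)[0]:
    if cv2.contourArea(k)>60:
        x=cv2.boundingRect(k); q=[[x[0]+(x[2]-1)/2,x[1]+(x[3]-1)/2]]; print(x,onz('top',q,.018,p2))
b=cv2.boxPoints(cv2.minAreaRect(c)); print(onz('top',b,.018,p2).mean(0))
E
```

```text
[0.54125709 0.00374923 0.11270571] 0.03860596294840626 [-0.47488153  0.34733159 -4.56440868]
[317.28506759 357.20361904]
(426, 220, 23, 23) [[ 0.45677613 -0.26086382  0.018     ]]
(438, 186, 15, 16) [[ 0.542505   -0.28419471  0.018     ]]
[ 0.49702277 -0.27141566  0.018     ]
```

>>> play_rows:
  steps:
    - [0.032,[-0.014,0.045,0],0]
    - [0.032,[-0.028,0.09,0],0]
    - [0.032,[-0.042,0.135,0],0]
    - [0.032,[-0.056,0.18,0],0]
    - [0.032,[-0.07,0.22,0],0]
    - [0.032,[-0.08,0.25,0],0]
    - [0.032,[-0.084,0.265,0],0]
    - [0.032,[-0.084,0.265,0],0]
    - [0.032,[-0.084,0.265,0],0]
    - [0.032,[-0.084,0.265,0],0]

```text
time_s: 23.75
eef_pos: [0.4581, -0.2599, 0.1139]
ee_rot: [-0.0, 1.0, 0.0, -0.0]
ft_force: [0.4, 0.3, -4.9]
grip_width: 0.0386
```

```bash
cat > well.py <<'E'
from h import *
import sys
im,p=shot('wrist',sys.argv[1]); s=arm.read_state(); print(s['eef_pos'],s['grip_width'],s['ft_force'])
for X in ([.457,-.261,.018],[.543,-.284,.018]): print(proj('wrist',X,p))
hsv=cv2.cvtColor(im,cv2.COLOR_RGB2HSV); felt=cv2.inRange(hsv,(95,3,20),(160,90,255))
wood=cv2.inRange(hsv,(5,70,30),(22,255,255)); hull=cv2.convexHull(max(cv2.findContours(wood,0,2)[0],key=cv2.contourArea)); m=np.zeros_like(wood); cv2.drawContours(m,[hull],-1,255,-1)
hole=cv2.morphologyEx(m&~wood,cv2.MORPH_OPEN,np.ones((5,5)))
for k in cv2.findContours(hole,0,2)[0]:
    if cv2.contourArea(k)>400:
        w=onz('wrist',k.reshape(-1,2),.018,p)[:,:2]; c,r=cv2.minEnclosingCircle((w*1e3).astype(np.float32)); print(cv2.boundingRect(k),np.array(c)/1e3,r)
E
python3 well.py w13
```

```text
[ 0.45813687 -0.25994767  0.1140706 ] 0.03902126410056786 [ 0.18284821  0.11344341 -4.50446262]
[[315.352557   210.91342851]]
[[432.2834897  240.54253434]]
(407, 217, 48, 45) [ 0.54174744 -0.28343301] 18.528852462768555
(276, 174, 134, 118) [ 0.48295801 -0.28487115] 62.13394546508789
```

>>> play_rows:
  steps:
    - [0.032,[-0.0015,0.001,0.02],0]
    - [0.032,[-0.0015,0.001,0.04],0]
    - [0.032,[-0.0015,0.001,0.06],0]
    - [0.032,[-0.0015,0.001,0.07],0]
    - [0.032,[-0.0015,0.001,0.078],0]
    - [0.032,[-0.0015,0.001,0.082],0]
    - [0.032,[-0.0015,0.001,0.085],0]
    - [0.032,[-0.0015,0.001,0.087],0]
    - [0.032,[-0.0015,0.001,0.088],0]
    - [0.032,[-0.0015,0.001,0.088],0]

```text
time_s: 24.8
eef_pos: [0.4563, -0.2624, 0.0264]
ee_rot: [0.0, 1.0, -0.001, 0.0]
ft_force: [0.5, 0.3, -4.8]
grip_width: 0.039
```

>>> play_rows:
  steps:
    - [0.032,[0,0,0.0005],0]
    - [0.032,[0,0,0.001],0]
    - [0.032,[0,0,0.001],0]
    - [0.032,[0,0,0.001],0]

```text
time_s: 25.2
eef_pos: [0.4564, -0.2625, 0.0262]
ee_rot: [0.0, 1.0, -0.0, 0.0]
ft_force: [-1.9, 0.8, 6.3]
grip_width: 0.0391
```

>>> play_rows:
  steps:
    - [0.045,[0,0,-0.0005],0]
    - [0.06,[0,0,-0.0005],0]
    - [0.08,[0,0,-0.0005],0]
    - [0.08,[0,0,-0.0005],0]
    - [0.08,[0,0,-0.0005],0]
    - [0.08,[0,0,-0.0005],0]
    - [0.08,[0,0,-0.03],0]
    - [0.08,[0,0,-0.07],0]
    - [0.08,[0,0,-0.094],0]
    - [0.08,[0,0,-0.094],0]
    - [0.08,[0,0,-0.094],0]

```text
time_s: 26.3
eef_pos: [0.4561, -0.2621, 0.1189]
ee_rot: [-0.0, 1.0, -0.001, -0.0]
ft_force: [0.5, -0.3, -1.3]
grip_width: 0.0803
```

>>> play_rows:
  steps:
    - [0.08,[-0.01,-0.376,0],0]
    - [0.08,[-0.01,-0.376,0],0]
    - [0.08,[-0.01,-0.376,0],0]
    - [0.08,[-0.01,-0.376,0],0]
    - [0.08,[-0.01,-0.376,0],0]
    - [0.08,[-0.01,-0.376,0],0]
    - [0.08,[-0.01,-0.376,0],0]
    - [0.08,[-0.01,-0.376,0],0]
    - [0.08,[-0.01,-0.376,0],0]
    - [0.08,[-0.01,-0.376,0],0]
    - [0.08,[-0.01,-0.376,0],0]

```text
time_s: 27.4
eef_pos: [0.4465, 0.1129, 0.1185]
ee_rot: [0.0, 1.0, -0.001, -0.001]
ft_force: [0.2, 0.3, -0.1]
grip_width: 0.0802
```

```bash
python3 - <<'E'
from h import *
im,p=shot('wrist','w14'); s=arm.read_state(); print(s['eef_pos'],s['grip_width'])
u=proj('wrist',[[.446,.115,.02],[.446,.115,.04]],p); print(u)
for s_ in (3,2):
    c=blob(cv2.blur(im,(3,3)),(95,s_,20),(160,90,255),u[0]); b=cv2.boundingRect(c); print(b,cv2.contourArea(c))
cx=b[0]+b[2]/2
print('base far edge',onz('wrist',[[cx,b[1]]],0,p),'knob near edge',onz('wrist',[[cx,b[1]+b[3]]],.04,p), 'body sides',onz('wrist',[[b[0],b[1]+b[3]*.4],[b[0]+b[2],b[1]+b[3]*.4]],.02,p))
E
```

```text
[0.4466236 0.1127307 0.1187306] 0.0803482629533162
[[316.27663556 205.31446828]
 [316.26303335 214.50828836]]
(300, 177, 32, 41) 964.5
(300, 177, 32, 41) 965.5
base far edge [[0.44581929 0.1309978  0.        ]] knob near edge [[0.44582011 0.11255194 0.04      ]] body sides [[0.43453089 0.12385154 0.02      ]
 [0.45711823 0.1238027  0.02      ]]
```

>>> play_rows:
  steps:
    - [0.08,[-0.001,-0.0065,0.0],0]
    - [0.08,[-0.001,-0.0065,0.03],0]
    - [0.08,[-0.001,-0.0065,0.06],0]
    - [0.08,[-0.001,-0.0065,0.09],0]
    - [0.08,[-0.001,-0.0065,0.103],0]
    - [0.08,[-0.001,-0.0065,0.1095],0]
    - [0.08,[-0.001,-0.0065,0.1095],0]
    - [0.08,[-0.001,-0.0065,0.1095],0]
    - [0.08,[-0.001,-0.0065,0.1095],0]
  grip_force: 20

```text
time_s: 28.35
eef_pos: [0.4461, 0.1202, 0.0105]
ee_rot: [-0.0, 1.0, -0.001, 0.001]
ft_force: [-0.6, 0.5, -0.2]
grip_width: 0.0799
```

>>> play_rows:
  steps:
    - [0.05,[0,0,0],0]
    - [0.04,[0,0,0],0]
    - [0.03,[0,0,0],0]
    - [0.018,[0,0,0],0]
    - [0.018,[0,0,0],0]
    - [0.018,[0,0,0],0]
    - [0.018,[0,0,0],0]
    - [0.018,[0,0,0],0]
    - [0.018,[0,0,0],0]
    - [0.018,[0,0,0],0]
    - [0.018,[0,0,0],0]

```text
time_s: 29.45
eef_pos: [0.4457, 0.1202, 0.0097]
ee_rot: [0.0, 1.0, -0.0, -0.0]
ft_force: [0.2, 0.5, 0.2]
grip_width: 0.0233
```

>>> play_rows:
  steps:
    - [0.018,[0,0,-0.01],0]
    - [0.018,[0,0,-0.03],0]
    - [0.018,[0,0,-0.06],0]
    - [0.018,[0,0,-0.09],0]
    - [0.018,[0,0,-0.105],0]
    - [0.018,[0,0,-0.105],0]
    - [0.018,[0,0,-0.105],0]

```text
time_s: 30.15
eef_pos: [0.4453, 0.1202, 0.1146]
ee_rot: [-0.0, 1.0, -0.0, -0.0]
ft_force: [-0.4, -0.4, -1.7]
grip_width: 0.0233
```

```bash
python3 - <<'E'
from h import *
im,p=shot('wrist','w15'); s=arm.read_state(); print(s['eef_pos'],s['grip_width'],s['ft_force'])
X=s['eef_pos']; u=proj('wrist',[[X[0],X[1],X[2]+.031],[X[0],X[1]+.009,X[2]+.031],[X[0],X[1]-.009,X[2]+.031]],p); print(u)
hsv=cv2.cvtColor(im,cv2.COLOR_RGB2HSV); print([(v,*hsv[v,int(u[0][0])].tolist()) for v in range(230,345,4)])
E
```

```text
[0.4451484  0.12019507 0.11413747] 0.022688981795023877 [ 1.15840914  1.21810409 -0.86965836]
[[317.07113472 314.66091149]
 [317.05996608 293.95627155]
 [317.0813605  334.3653364 ]]
[(230, 18, 17, 176), (234, 16, 18, 181), (238, 18, 17, 177), (242, 16, 18, 184), (246, 120, 11, 72), (250, 135, 7, 72), (254, 130, 11, 72), (258, 120, 4, 72), (262, 130, 10, 73), (266, 130, 10, 76), (270, 130, 7, 115), (274, 130, 7, 112), (278, 130, 7, 115), (282, 130, 9, 88), (286, 135, 8, 68), (290, 140, 10, 73), (294, 130, 7, 111), (298, 120, 4, 60), (302, 150, 5, 54), (306, 135, 9, 56), (310, 120, 9, 56), (314, 135, 9, 56), (318, 128, 9, 117), (322, 128, 9, 112), (326, 128, 9, 113), (330, 130, 11, 68), (334, 10, 12, 65), (338, 120, 11, 45), (342, 126, 23, 56)]
```

>>> play_rows:
  steps:
    - [0.018,[0.01,0.042,0],-0.14]
    - [0.018,[0.02,0.084,0],-0.28]
    - [0.018,[0.03,0.126,0],-0.42]
    - [0.018,[0.04,0.168,0],-0.56]
    - [0.018,[0.05,0.21,0],-0.7]
    - [0.018,[0.06,0.252,0],-0.84]
    - [0.018,[0.07,0.294,0],-0.98]
    - [0.018,[0.08,0.336,0],-1.12]
    - [0.018,[0.09,0.37,0],-1.25]
    - [0.018,[0.097,0.404,0],-1.309]
    - [0.018,[0.097,0.404,0],-1.309]
    - [0.018,[0.097,0.404,0],-1.309]

```text
time_s: 31.4
eef_pos: [0.5416, -0.2838, 0.1131]
ee_rot: [-0.002, 0.794, 0.608, -0.0]
ft_force: [0.3, 0.2, -1.0]
grip_width: 0.023
```

```bash
python3 well.py w16; python3 -c "
from h import *
s=arm.read_state(); print(s['ee_rot'],s['joint_positions'].round(2))"
```

```text
[ 0.54170255 -0.28297654  0.11351039] 0.023319930684579996 [-0.50140165 -0.27526754 -0.95965223]
[[315.78608855  80.14313649]]
[[316.27153843 212.29612752]]
(290, 186, 52, 49) [ 0.54179388 -0.28443753] 18.583396911621094
(275, 37, 82, 86) [ 0.45701587 -0.26099518] 26.634990692138672
[-1.39056226e-03  7.93882309e-01  6.08069805e-01 -2.43156892e-04] [-0.67  0.6   1.3   0.    1.24 -1.98]
```

>>> play_rows:
  steps:
    - [0.018,[-0.001,0,0.02],0]
    - [0.018,[-0.001,0,0.04],0]
    - [0.018,[-0.001,0,0.06],0]
    - [0.018,[-0.001,0,0.072],0]
    - [0.018,[-0.001,0,0.081],0]
    - [0.018,[-0.001,0,0.086],0]
    - [0.018,[-0.001,0,0.089],0]
    - [0.018,[-0.001,0,0.091],0]
    - [0.018,[-0.001,0,0.0915],0]
    - [0.018,[-0.001,0,0.0915],0]

```text
time_s: 32.45
eef_pos: [0.5421, -0.285, 0.0236]
ee_rot: [0.0, 0.794, 0.608, 0.0]
ft_force: [0.5, 0.5, -1.2]
grip_width: 0.0232
```

>>> play_rows:
  steps:
    - [0.018,[0,0,0.0005],0]
    - [0.018,[0,0,0.001],0]
    - [0.018,[0,0,0.001],0]
    - [0.018,[0,0,0.001],0]

```text
time_s: 32.85
eef_pos: [0.542, -0.2849, 0.0223]
ee_rot: [0.0, 0.794, 0.608, -0.0]
ft_force: [0.3, 0.9, 0.0]
grip_width: 0.023
```

>>> play_rows:
  steps:
    - [0.018,[0,0,0.0006],0]
    - [0.018,[0,0,0.0006],0]
    - [0.03,[0,0,0.0003],0]
    - [0.04,[0,0,0.0003],0]
    - [0.05,[0,0,0.0003],0]
    - [0.06,[0,0,0.0003],0]
    - [0.06,[0,0,0.0003],0]
    - [0.06,[0,0,0.0003],0]
    - [0.06,[0,0,-0.03],0]
    - [0.06,[0,0,-0.06],0]
    - [0.06,[0,0,-0.1],0]
    - [0.06,[0,0,-0.1],0]

```text
time_s: 34.05
eef_pos: [0.5437, -0.2861, 0.1275]
ee_rot: [0.005, 0.794, 0.608, 0.001]
ft_force: [-0.1, -0.9, 1.0]
grip_width: 0.0601
```

>>> play_rows:
  steps:
    - [0.06,[0,-0.15,-0.12],0]
    - [0.06,[0,-0.15,-0.12],0]
    - [0.06,[0,-0.15,-0.12],0]
    - [0.06,[0,-0.15,-0.12],0]
    - [0.06,[0,-0.15,-0.12],0]
    - [0.06,[0,-0.15,-0.12],0]
    - [0.06,[0,-0.15,-0.12],0]

```text
time_s: 34.75
eef_pos: [0.3975, -0.2459, 0.241]
ee_rot: [-0.001, 0.794, 0.608, -0.0]
ft_force: [-0.0, -0.0, -0.3]
grip_width: 0.06
```

```bash
python3 - <<'E'
from h import *
im,p=shot('top','tend'); sd,ps=shot('side','send'); w,pw=shot('wrist','wend'); s=arm.read_state(); print(s['eef_pos'],s['ft_force'])
a=cv2.resize(im[120:300,170:470],(800,480)[:2] if 0 else (500,300)); b=cv2.resize(sd[130:310,215:485],(450,300)); 
L=cv2.resize(im[160:270,400:480],(218,300)); H=cv2.resize(im[185:240,160:225],(354,300)); S=cv2.resize(sd[120:190,200:280],(343,300)) 
S2=cv2.resize(sd[220:310,370:490],(400,300))
img=np.vstack([np.hstack([S,S2,np.zeros((300,57,3),np.uint8)]),np.hstack([H,L,cv2.resize(w,(228,300))])])
cv2.imwrite('pics/end.png',img[:,:,::-1])
E
```

```text
[ 0.39759648 -0.24589431  0.24109471] [ 0.14676891 -0.17576645 -0.19511502]
```

View pics/end.png

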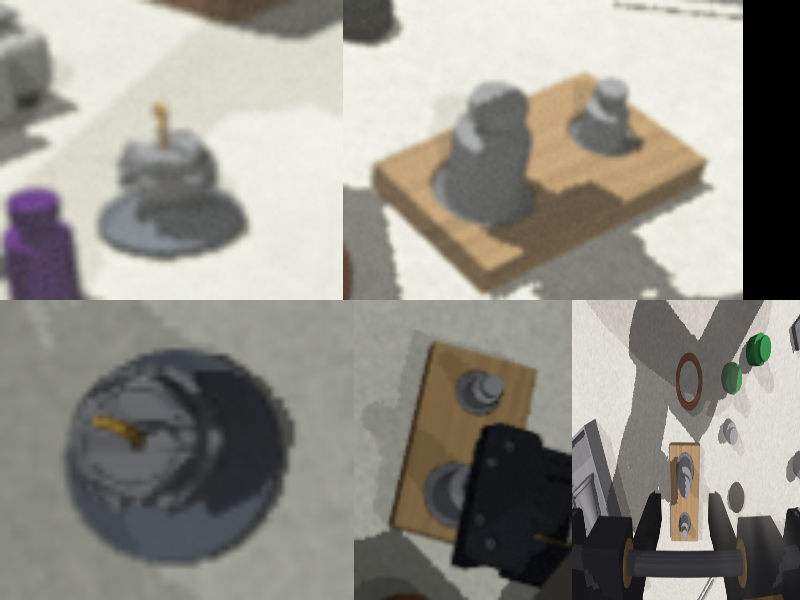

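Both weights stand in their wells and both discs are stacked level on the hanger. One last numeric check that the other two haven't moved, then I hand in.

```bash
python3 - <<'E'
from h import *
a,b=(cv2.imread(f'pics/{f}.png')[:,:,::-1].copy() for f in('side0','send')); n='side'
for X in([.433,-.117,.02],[.662,.003,.008]):
    u=proj(n,X)[0]
    for im in(a,b): print(u.round(),cv2.boundingRect(blob(im,(95,3,20),(160,90,220),u)))
s0=arm.read_state(); print(np.abs(s0['qd']).max()); arm.close_job()
E
```

```text
[341. 244.] (224, 164, 32, 15)
[341. 244.] (224, 165, 17, 14)
[365. 185.] (224, 164, 32, 15)
[365. 185.] (350, 79, 34, 12)
0.005513282899997021
the job is handed in; nothing more can be done
```

Both loads are made up and the job is handed in, at about 35 s on the clock.

- **Hanger:** the large disc is on the foot with its slot facing −x. The middle disc lies on top with its slot facing +y, about a quarter turn apart. In the last close views both lie flat and centred on the rod. The gripper let them go within about 1 mm of the measured rod axis, at (0.495, 0.290).
- **Block:** the tallest weight stands in the large well and the shortest in the small well. Both were let go within about 2 mm of the measured well centres, after the force reading rose as they touched down. The last side view shows both upright.
- **End state:** the gripper is clear of everything and the arm is nearly still (fastest joint 0.006 rad/s).

**Check that failed:** the numeric before/after check on the smallest disc and the middle knob weight gave no result, because the colour mask picked other objects in the side view. I did not repeat it. The arm never reached for either of them and felt no unexpected force, so I take them as unmoved, but I have no measurement of it.

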